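# Hook the specimen tote out of the bench rack

## Robot

A 6-joint arm with a two-finger parallel gripper is mounted at the origin on the work surface. World frame = base frame: x ahead of the robot, y to its left, z up, the work surface at z = 0. Lengths are in m, angles in rad, forces in N, time in s.
With the tool pointing down it reaches from about 0.275 to 1 m from the base axis. Payload 8.4 kg.
Tool frame: the origin (TCP) lies on the centre line of the jaws, within the pads' length; the fingertips stand 17 mm ahead of it and the grasp point (between the pads) lies 2 mm behind it (bot.tcp_to_tips is the y of the fingertips in the tool frame, in m); y points along the fingers, z is the direction in which the jaws open and shut, and the axes are right-handed (so a half turn about y gives the same grasp; the last joint's range is limited). The gripper opens to 85 mm and grips with 20 to 120 N. Pads are 22 mm wide; open, the fingers measure 114 mm over their backs; the gripper's body (76 mm by 85 mm) begins 54 mm behind the grasp point. The pads swing forward as they close: fully open they stand 13 mm farther back than shut.
Start: joints at [-1.169, 0.353, 1.633, -0, 1.155, -0.002], TCP at [0.246, -0.575, 0.248] pointing down, gripper open.
Joint ranges: [-2.63, 2.63], [-0.92, 2.1], [0.06, 2.66], [-1.3, 4.44], [0, 2.69], [-3.02, 3.02]. Speed limits (rad/s): [2.22, 2.22, 2.79, 3.14, 3.14, 3.14].

## Interface

Orientations are given as a unit quaternion [x, y, z, w].
In Python, from workcell import bot, hand, kinematics, get_obs, vision, hand_in gives the robot as it stands. The module is installed in compiled form; this text tells all that it offers. Calls block until the motion is done:
- bot.reach(position, orientation): joint-space move of the TCP to a pose.
- bot.servo_line(position, ori=None, velocity=0.15): straight line of the TCP; ori=None keeps the orientation; velocity is the mean speed in m/s.
- bot.goto_joints(angles): joint-space move.
- hand.move_gripper(opening, strength=None): finger opening in m; strength is the grip in N (None keeps the last); returns when the fingers have stopped.
- bot.dwell(seconds).
- kinematics.solve_ik(position, orientation): joint angles nearest the present ones, or None.
- get_obs(): the state.
- vision.read_camera(name): name is "scene" or "top"; returns a dict with "frame" (400x640x3 uint8, red, green, blue), "intrinsics" (3x3 intrinsics, pixels), "view" (4x4, takes a point from world to camera coordinates). Camera axes: x right, y down, z forward; pixel columns grow to the right and rows downward; lengths in m; the calibration is good to about 2 mm. A picture is of the moment at which its call begins. There is no depth.
A pose or a line that the arm cannot do raises bot.IKError and nothing moves.
- hand_in(): hands the job in, once; it reports no verdict.
The state is a dict: "time_s": time; "joint_pos": joint angles; "joint_vel": joint speeds; "joint_efforts": joint torques, N m; "position": TCP position; "orientation": TCP orientation; "wrist_force": force on the tool from outside, world axes, zero at the start; "ft_torque": the same for the moment, N m; "gripper_width": finger opening in m.
Only numpy, scipy, OpenCV 4.12 (cv2) and the standard library are available. Lean on these libraries where they do the work, as an engineer would, in place of code of your own. Each camera call takes 0.05 s, during which the arm holds its last target. There are 200 camera calls.

## Task

The grey specimen tote stands deep under the low wire rack, out of the gripper's reach. Take the pull hook, hook its blade over the tote's front lip where the pocket behind the lip has room, and draw the tote out until all of it stands on the bench clear of the rack's mouth; then set the hook down upright on the bench, off the tote, and let go. Move the tote only with the hook, never with the gripper, keep it upright, and leave the other things on the bench where they are.

Things in the scene. Friction and masses are not known exactly. Their poses are not given: they have to be found in the camera images.
- hook: Pull hook standing upright on the bench, about 220 g. Origin under the centre of its black block handle (70 long along x, 24 wide along y, 60 high). A steel rod (12 wide, z = 50 to 56) runs from the handle along +x to a flat blade turned down at its end. It stands on the handle's foot and the blade's edge.
- hook_grip (a point): Where to grip the handle, at (0, 0, 42) mm in the hook's frame: from above, across the 24 mm sides, firmly (some 50 N), as the hook's balance point lies about 20 mm ahead and the rod can sag in a weak grip.
- hook_tip (a point): Middle of the blade's lower edge, at (222.5, 0, 0) mm in the hook's frame. The blade is 5 thick (x = 220 to 225), 16 wide along y and reaches from the rod down to z = 0.
- rack: Low open steel bench rack, fixed; floor is the bench. Origin on the bench at its centre. 300 deep along x, about 200 clear across y, with side guides 22 high. Wire deck overhead: underside z = 166, top 176, stock on it 30 higher. +x leads deeper in.
- rack_mouth (a point): Middle of the rack's open mouth, at (-150, 0, 0) mm in its frame: the mouth is the plane x = -150, and things are drawn out along the rack's -x.
- tote: Grey plastic specimen tote, loose, on the bench inside the rack, about 0.5 kg full. Origin: centre of its underside. 150 long (x), 100 wide (y), 60 high. Its front (-x) faces the mouth, 60 to 110 mm inside. Slides with about 2 to 6 N and may swing when pulled off-centre.
- tote_lip (a point): Middle of the front wall's top edge (the lip), at (-73, 0, 60) mm in the tote's frame; the wall is 4 thick (x = -75 to -71).
- tote_pocket (a point): Middle of the floor of the pocket behind the front wall, at (-55, 0, 5) mm in the tote's frame. The pocket runs x = -71 to -39 and y = -46 to 46; behind it the tote is filled up to z = 58. It holds three aluminium specimens side by side, see the next entry.
- tote_places (a point): Same point, 14 mm higher. The specimens, 28 x 28 in plan, stand at about y = -30, 0, +30 at the pocket's x. Two are 64 high (tops at z = 69, above the lip: no room for the blade), one only 14 (top z = 19). Which place has the low one varies and is not reported: feel with the blade or look.
- tote_rear_a (a point): Rear corner of the tote's underside at (75, 50, 0) mm in its frame.
- tote_rear_b (a point): Rear corner of the tote's underside at (75, -50, 0) mm in its frame.
- reagent: Bystander: amber bottle, 66 across, 130 high. Origin: centre of its underside.
- beaker: Bystander: glass beaker, 64 across, 75 high. Origin: centre of its underside.
- stage_weight: Bystander: round steel weight, 60 across, 55 high. Origin: centre of its underside.
There are look-alikes about, which are no part of the job. Of the things shaped like the tote, the grey one is meant.

How it is judged:
On the way, in this order (a step that is already met when the one before it is completed fails the run):
1. the blade is down behind the tote's front lip, at least 10 mm below its top, while the tote is still inside (x of hook_tip in the frame of tote between -0.074 and -0.036 m and y of hook_tip in the frame of tote between -0.048 and 0.048 m and z of hook_tip in the frame of tote below 0.05 m and x of tote in the frame of rack above -0.09 m), for 0.1 s.
2. the hook pulls on the tote, which has come at least 80 mm (distance of tote from where it was at the start of the episode above 0.08 m and contact force between hook and tote above 0.3 N and z of hook_tip in the frame of tote below 0.06 m), for 0.1 s.
At the end, for the whole second after the job is handed in: Both rear corners of the tote outside the rack mouth plane, its centre within 150 mm of the rack's middle line, flat on the bench (6 mm, 0.05 rad), at rest; the hook on the bench (foot and blade within 8 mm, upright within 0.08 rad), at rest, released (x of each of tote_rear_a, tote_rear_b in the frame of rack below -0.15 m and y of tote in the frame of rack between -0.15 and 0.15 m and height (world z) of tote below 0.006 m and angle between tote's own z axis and vertical below 0.05 rad and linear speed of each of tote, hook below 0.02 m/s and height (world z) of each of hook, hook_tip below 0.008 m and angle between hook's own z axis and vertical below 0.08 rad and contact force between hook and the fingers below 0.1 N); the robot touches nothing.
It fails at once if the gripper or arm pushes on the tote (contact force between any of the fingers, the arm and tote above 1 N).
It fails at once if the tote is tipped (angle between tote's own z axis and vertical above 0.3 rad).
It fails at once if a bystander is moved by more than 30 mm (distance of any of reagent, beaker, stage_weight from where it was at the start of the episode above 0.03 m).
It also fails if it takes over 64 s, if anything falls off the work surface, if the arm or the gripper's body presses on something with over 40 N, if the wrist force passes 120 N, or if a joint passes its speed limit or range.

## Working session

There is one attempt and no reset: what is moved stays moved. The work goes in short steps, each a Python script; the robot and the scene stay as the last script left them, time stands still between calls to the robot, and variables do not carry over. Pictures are saved under pics/ and viewed, about 8 in all and at most 12, crops included, and the job is handed in when it is done.

```bash
mkdir -p pics; cat > h.py <<'E'
import numpy as np, cv2
from workcell import bot, hand, kinematics, get_obs, vision, hand_in
def cam(n):
    d=vision.read_camera(n); return d["frame"],np.array(d["intrinsics"]),np.array(d["view"])
def ray(K,V,uv):
    R,t=V[:3,:3],V[:3,3]; o=-R.T@t; d=R.T@np.linalg.inv(K)@np.array([uv[0],uv[1],1.]); return o,d
def onz(K,V,uv,z=0.):
    o,d=ray(K,V,uv); return o+d*(z-o[2])/d[2]
def proj(K,V,p):
    c=K@(V[:3,:3]@np.asarray(p,float)+V[:3,3]); return c[:2]/c[2]
def save(n,f,s=1):
    cv2.imwrite("pics/"+n,cv2.resize(f[:,:,::-1],None,fx=s,fy=s,interpolation=cv2.INTER_CUBIC))
E
python3 - <<'E'
from h import *
for n in("scene","top"):
    f,K,V=cam(n); save(n+"0.png",f,1.25); np.savez(n+"0.npz",f=f,K=K,V=V)
    print(n,K.round(1).tolist(),ray(K,V,(320,200))[0].round(3), onz(K,V,(320,200)).round(3))
print(get_obs())
E
```

```text
scene [[366.5, 0.0, 317.6], [0.0, 366.5, 199.4], [0.0, 0.0, 1.0]] [ 1.119 -0.333  0.537] [0.453 0.123 0.   ]
top [[476.6, 0.0, 322.2], [0.0, 476.6, 195.6], [0.0, 0.0, 1.0]] [0.42  0.038 1.213] [0.556 0.058 0.   ]
{'time_s': 0.1, 'joint_pos': array([-1.16940793e+00,  3.53580566e-01,  1.63406367e+00,  1.18934951e-06,
        1.15520417e+00, -2.39759718e-03]), 'joint_vel': array([ 0.00180157, -0.00145766, -0.00157007,  0.00197598, -0.00012014,
       -0.00106256]), 'joint_efforts': array([-3.46867355e-04, -6.06359768e+01, -3.42820680e+01, -6.10869188e-05,
        3.98805845e-03,  6.58334699e-06]), 'position': array([ 0.24540571, -0.57435943,  0.24763402]), 'orientation': array([-0.14187946,  0.6931797 , -0.6923092 ,  0.14170425]), 'wrist_force': array([ 0.79977766, -0.27967744,  0.37612925]), 'ft_torque': array([0.01141131, 0.02162946, 0.04538007]), 'gripper_width': 0.08528324448817383}
```

View pics/scene0.png

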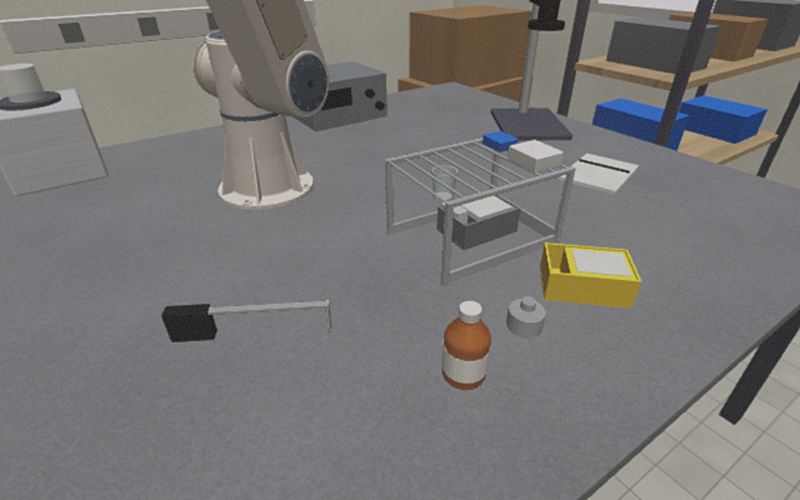

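View pics/top0.png

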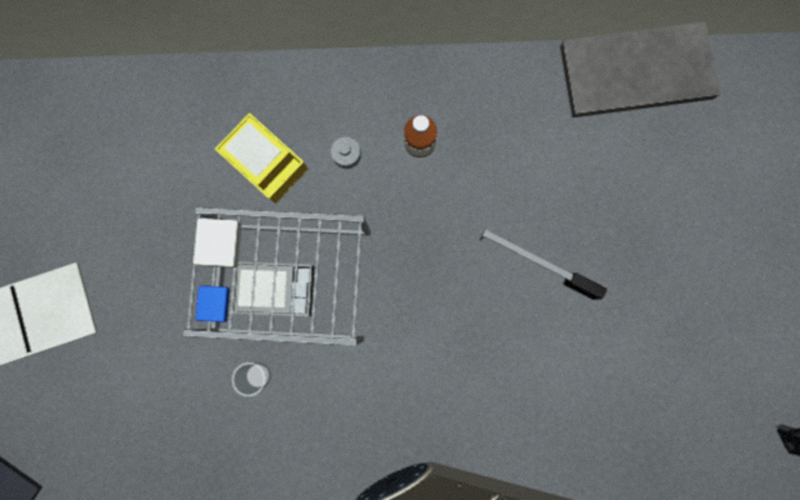

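```bash
python3 - <<'E'
from h import *
d=np.load("top0.npz");s=np.load("scene0.npz")
a=cv2.resize(d["f"][160:280,140:300],None,fx=5,fy=5,interpolation=cv2.INTER_CUBIC)
b=cv2.resize(s["f"][145:205,340:425],None,fx=7,fy=7,interpolation=cv2.INTER_CUBIC)
save("crop.png",a[:,:800])
save("crops.png",b)
K,V=d["K"],d["V"]; f=d["f"].astype(int)
# hook handle: dark
g=f.max(2); m=(g<45).astype(np.uint8); n,l,st,c=cv2.connectedComponentsWithStats(m)
for i in range(1,n):
    if st[i,4]>60: print("dark",st[i].tolist(),c[i].round(1))
for nm,uv,z in[("mouthfar",(362,218),.17),("mouthnear",(356,341),.17),("backfar",(197,211),.17),("backnear",(186,334),.17),("tip",(485,234),.053),("rodend",(573,277),.053),("tote fl",(313,265),.06),("tote fr",(311,315),.06),("tote br",(233,313),.06),("tote bl",(238,264),.06),("reag",(420,124),.13),("beak",(250,379),0.04),("wt",(346,152),.05)]:
    print(nm,onz(K,V,np.array(uv)/1.25,z).round(3))
E
```

```text
dark [449, 37, 123, 56, 236] [498.9  78.3]
dark [451, 223, 33, 16, 231] [469.2 231. ]
dark [9, 230, 15, 51, 77] [ 15.9 255.2]
dark [622, 342, 18, 22, 274] [632.4 351.5]
dark [0, 366, 33, 34, 127] [ 17.1 380.6]
dark [286, 371, 56, 29, 544] [314.  385.5]
mouthfar [0.596 0.121 0.17 ]
mouthnear [0.381 0.136 0.17 ]
backfar [0.618 0.415 0.17 ]
backnear [0.402 0.432 0.17 ]
tip [ 0.577 -0.111  0.053]
rodend [ 0.487 -0.277  0.053]
tote fl [0.525 0.227 0.06 ]
tote fr [0.429 0.232 0.06 ]
tote br [0.437 0.383 0.06 ]
tote bl [0.532 0.373 0.06 ]
reag [0.778 0.011 0.13 ]
beak [0.309 0.355 0.04 ]
wt [0.752 0.159 0.05 ]
```

View pics/crop.png

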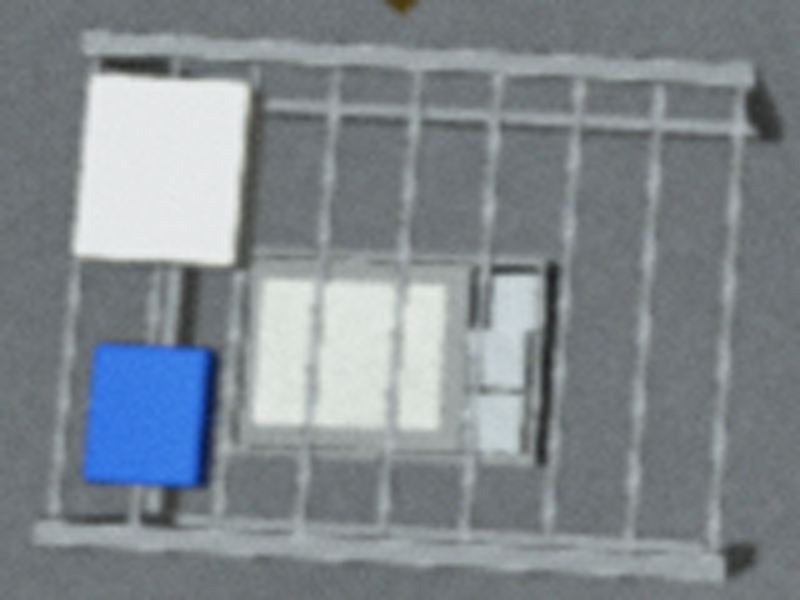

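View pics/crops.png

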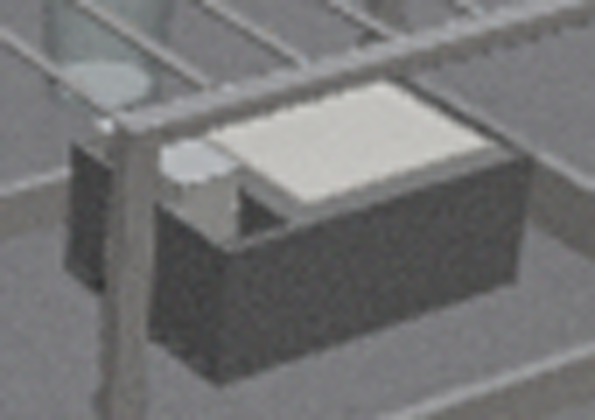

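Candidates for the tote: the grey one under the rack (top ≈(275,290) in the 1.25× view, scene (478,220)) and a yellow look-alike (top (260,157)). The grey one is meant, and the crops confirm it. The two tall specimens appear displaced away from the camera. The one on the far side (world +x, tote y=-30) sits low, and the scene crop shows the same pocket corner empty. The hook is the only one on the bench, with its handle at (585,285) and tip at (485,234).

```bash
cat >> h.py <<'E'
from scipy.spatial.transform import Rotation as Ro
def quat(psi,sgn):
    y=np.array([0,0,-1.]); z=sgn*np.array([-np.sin(psi),np.cos(psi),0]); return Ro.from_matrix(np.c_[np.cross(y,z),y,z]).as_quat()
def rodfit(f,K,V,box,z):
    x0,y0,x1,y1=box; s=f[y0:y1,x0:x1].astype(int); m=(s.min(2)>135); ys,xs=np.nonzero(m)
    P=np.array([onz(K,V,(x+x0,y+y0),z)[:2] for x,y in zip(xs,ys)])
    vx,vy,a,b=cv2.fitLine(P.astype(np.float32),cv2.DIST_HUBER,0,.001,.001).ravel()
    return P,np.array([vx,vy]),np.array([a,b])
E
python3 - <<'E'
from h import *
d=np.load("top0.npz");K,V,f=d["K"],d["V"],d["f"]
P,u,c=rodfit(f,K,V,(375,175,462,228),.056)
if u[1]<0:u=-u
t=(P-c)@u; r=(P-c)@np.array([-u[1],u[0]]); print(len(P),u,np.degrees(np.arctan2(u[1],u[0])),t.min(),t.max(),r.std())
tip=c+u*t.max(); H=tip-.2245*u; psi=np.arctan2(u[1],u[0]); print("tip",tip,"handle",H)
ys,xs=np.nonzero((f[215:245,445:490].max(2)<45)); q=np.array([onz(K,V,(x+445,y+215),.05)[:2] for x,y in zip(xs,ys)]); print("dark centroid",q.mean(0),((q-H)@u).min(),((q-H)@u).max())
for s in(1,-1):
  for p,ps in(((*H,.2),psi),((*H,.04),psi),((.5,.03,.12),np.radians(86)),((.5,-.3,.08),np.radians(86))):
    j=kinematics.solve_ik(p,quat(ps,s)); print(s,None if j is None else np.round(j,2))
E
```

```text
356 [0.4932565 0.8698839] 60.44515 -0.09450088220286731 0.0927706146467048 0.0032763897274950206
tip [ 0.58050433 -0.10863673] handle [ 0.46976824 -0.30392567]
dark centroid [ 0.46496798 -0.30166347] -0.03430873531927102 0.04244983656878689
1 None
1 None
1 [ 0.06  0.33  2.01 -0.    0.8  -3.01]
1 [-0.54  0.5   1.85 -0.    0.8   2.67]
-1 [-0.58  0.3   1.82 -0.    1.02 -0.06]
-1 [-0.58  0.53  1.92 -0.    0.69 -0.06]
-1 [ 0.06  0.33  2.01 -0.    0.8   0.13]
-1 [-0.54  0.5   1.85 -0.    0.8  -0.47]
```

```bash
python3 - <<'E'
from h import *
psi=np.radians(60.5); H=np.array([.468,-.303]); q=quat(psi,-1)
bot.reach([*H,.15],q); bot.servo_line([*H,.040]); hand.move_gripper(0.015,60); o=get_obs(); print(o["gripper_width"],o["wrist_force"],o["time_s"])
bot.servo_line([*H,.13]); 
# stage before the mouth, aligned with the rack
q=quat(np.radians(86),-1)
bot.reach([.50,-.10,.13],q); o=get_obs(); print(o["position"],o["gripper_width"],o["wrist_force"],o["time_s"])
for n in("scene","top"):
    f,K,V=cam(n); save(n+"1.png",f); np.savez(n+"1.npz",f=f,K=K,V=V)
    for p in([.50+.2225*np.cos(1.501),-.10+.2225*np.sin(1.501),.09],):print(n,proj(K,V,p))
a=cv2.imread("pics/scene1.png")[130:290,230:480]; b=cv2.imread("pics/top1.png")[130:290,130:380]
cv2.imwrite("pics/both1.png",cv2.resize(np.vstack([a,b]),None,fx=1.87,fy=1.87))
E
```

```text
0.023434474314969072 [0.05281751 0.80198743 5.31034542] 2.9333
[ 0.50000862 -0.10058376  0.12962464] 0.02332585650053566 [ 0.78418569  0.39523616 -2.17824712] 4.5167
scene [334.40236432 180.62164619]
top [292.60220532 213.70555236]
```

View pics/both1.png

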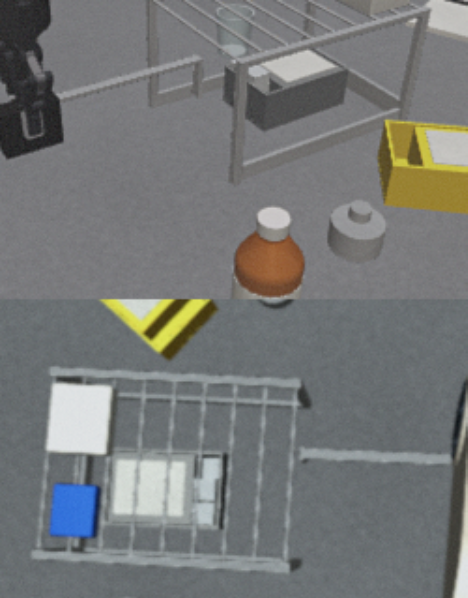

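```bash
python3 - <<'E'
from h import *
d=np.load("top1.npz");print("low spec",onz(d["K"],d["V"],(140+515/5,160+300/5),.019), "mid", onz(d["K"],d["V"],(140+505/5,160+358/5),.069),"near", onz(d["K"],d["V"],(140+499/5,160+422/5),.069))
psi=np.radians(87);u=np.array([np.cos(psi),np.sin(psi)]);T=np.array([.508,.248]);H=T-.2225*u;q=quat(psi,-1)
bot.servo_line([H[0],-.1,.127],q,.15); bot.servo_line([*H,.127],None,.15); o=get_obs(); print(o["position"],o["wrist_force"],o["time_s"])
for n in("scene","top"):
    f,K,V=cam(n); save(n+"2.png",f); np.savez(n+"2.npz",f=f,K=K,V=V); print(n,proj(K,V,[*T,.087]),proj(K,V,[*T,.143]))
a=cv2.imread("pics/scene2.png")[140:200,340:430]; b=cv2.imread("pics/top2.png")[190:250,220:310]
cv2.imwrite("pics/both2.png",cv2.resize(np.vstack([a,b]),None,fx=5,fy=5,interpolation=cv2.INTER_CUBIC))
E
```

```text
low spec [0.50953275 0.25236969 0.019     ] mid [0.47805303 0.24846676 0.069     ] near [0.44755271 0.25162507 0.069     ]
[0.49637723 0.02542109 0.12701977] [-0.15013085  0.49757339 -2.39163828] 5.8583
scene [372.16439719 166.16256556] [373.88074535 146.25217687]
top [239.68339809 218.60632131] [235.04168027 216.81705562]
```

View pics/both2.png

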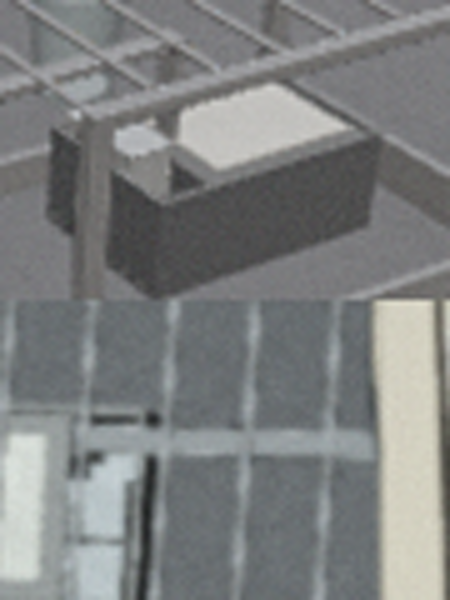

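The rod end is over the low place in the top view (rod end at ≈(90,440) in the crop, tote's corner at (155,415)), matching the predicted pixel. Now I'll lower it while watching the force.

```bash
python3 - <<'E'
from h import *
p=get_obs()["position"].copy(); f0=get_obs()["wrist_force"]; x,y=p[0]+.001,p[1]+.001
for z in(.11,.10,.09,.08,.072):
    bot.servo_line([x,y,z],None,.06); o=get_obs(); df=o["wrist_force"]-f0; print(z,df.round(2))
    if abs(df[2])>4: print("contact"); break
else:
    u=np.array([np.cos(np.radians(86.5)),np.sin(np.radians(86.5))])
    for s in(.01,.02,.03,.05):
        bot.servo_line([x-s*u[0],y-s*u[1],z],None,.05); o=get_obs(); print(s,(o["wrist_force"]-f0).round(2),o["ft_torque"].round(2))
o=get_obs(); print(o["position"],o["time_s"])
for n in("scene","top"):
    f,K,V=cam(n); save(n+"3.png",f)
a=cv2.imread("pics/scene3.png")[130:220,310:430]; b=cv2.imread("pics/top3.png")[170:270,190:310]
cv2.imwrite("pics/both3.png",cv2.resize(np.vstack([a,b]),None,fx=3.1,fy=3.1,interpolation=cv2.INTER_CUBIC))
E
```

```text
0.11 [ 1.5  -0.58 -1.01]
0.1 [ 1.06 -0.7  -0.4 ]
0.09 [0.4  0.26 0.18]
0.08 [-0.29  0.77 -0.38]
0.072 [-0.04 -0.95  0.21]
0.01 [-0.04 -1.67 -0.8 ] [-0.03  0.06 -0.01]
0.02 [ 0.19 -0.02 -0.84] [-0.05 -0.01  0.02]
0.03 [ 0.66 -1.2  -0.5 ] [-0.12  0.01 -0.02]
0.05 [ 0.82  0.61 -0.93] [-0.03 -0.    0.01]
[ 0.49441616 -0.02422635  0.07204402] 9.225
```

View pics/both3.png

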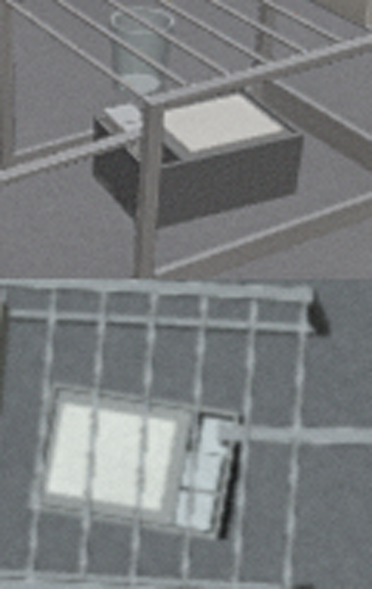

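```bash
python3 - <<'E'
from h import *
p=get_obs()["position"]; u=np.array([np.cos(np.radians(86.5)),np.sin(np.radians(86.5))])
for s in(.07,.14,.21,.29):
    bot.servo_line([p[0]-s*u[0],p[1]-s*u[1],.072],None,.08); o=get_obs(); print(s,o["wrist_force"].round(2),o["time_s"],o["gripper_width"])
for n in("scene","top"):
    f,K,V=cam(n); save(n+"4.png",f); np.savez(n+"4.npz",f=f,K=K,V=V)
a=cv2.imread("pics/scene4.png")[130:300,200:480]; b=cv2.imread("pics/top4.png")[150:300,140:420]
cv2.imwrite("pics/both4.png",cv2.resize(np.vstack([a,b]),None,fx=1.85,fy=1.85,interpolation=cv2.INTER_CUBIC))
E
```

```text
0.07 [ 1.33  0.78 -2.17] 10.35 0.023190134425608633
0.14 [ 0.15 -0.78 -2.49] 11.375 0.02360844912515258
0.21 [-0.1   0.54 -2.04] 12.4 0.02305437603347702
0.29 [ 0.27 -0.56 -1.85] 13.55 0.023274245221873855
```

View pics/both4.png

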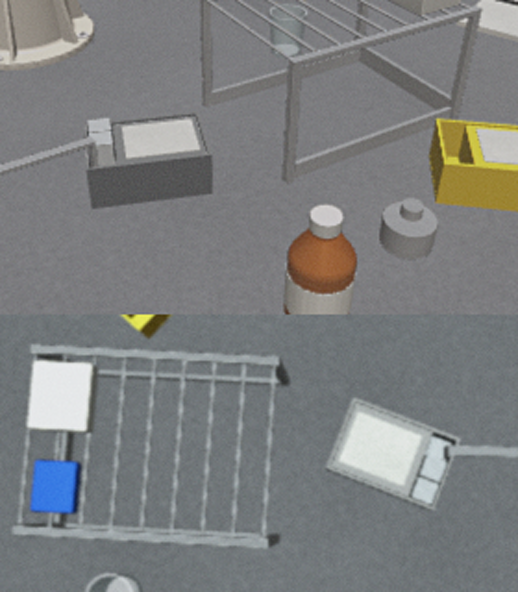

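The tote is fully outside the mouth and swung about 20°, with its rear corners at ≈(328,470) and (355,400) in the crop against the mouth at ≈275. Next I'll unload the blade, lift it out, back off and set the hook down.

```bash
python3 - <<'E'
from h import *
d=np.load("top4.npz"); 
for c in((328,472),(355,400)): print("rear",onz(d["K"],d["V"],(c[0]/1.85+140,(c[1]-314.5)/1.85+150),.06).round(3))
p=get_obs()["position"]; u=np.array([np.cos(np.radians(86.5)),np.sin(np.radians(86.5))])
at=lambda s,z:[p[0]+s*u[0],p[1]+s*u[1],z]
bot.servo_line(at(.007,.072),None,.04); bot.servo_line(at(.007,.135),None,.06); bot.servo_line(at(-.09,.135),None,.1)
bot.servo_line(at(-.09,.055),None,.1)
for z in np.arange(.050,.036,-.002):
    bot.servo_line(at(-.09,z),None,.02); o=get_obs(); print(z.round(3),o["wrist_force"][2].round(2),o["ft_torque"].round(2))
    if o["wrist_force"][2]>4: break
print(o["position"],o["time_s"])
for n in("scene","top"):
    f,K,V=cam(n); save(n+"5.png",f); np.savez(n+"5.npz",f=f,K=K,V=V)
a=cv2.imread("pics/scene5.png")[150:320,40:330]; b=cv2.imread("pics/top5.png")[150:300,260:550]
cv2.imwrite("pics/both5.png",cv2.resize(np.vstack([a,b]),None,fx=1.85,fy=1.85,interpolation=cv2.INTER_CUBIC))
E
```

```text
rear [0.464 0.066 0.06 ]
rear [0.558 0.028 0.06 ]
0.05 -1.59 [-0.07 -0.01  0.05]
0.048 -1.6 [-0.04  0.04 -0.02]
0.046 -2.38 [-0.1   0.01  0.01]
0.044 -2.52 [-0.09 -0.   -0.04]
0.042 -1.9 [-0.04 -0.   -0.01]
0.04 4.57 [ 0.19  0.15 -0.01]
[ 0.4716758  -0.40330845  0.04054525] 18.9
```

View pics/both5.png

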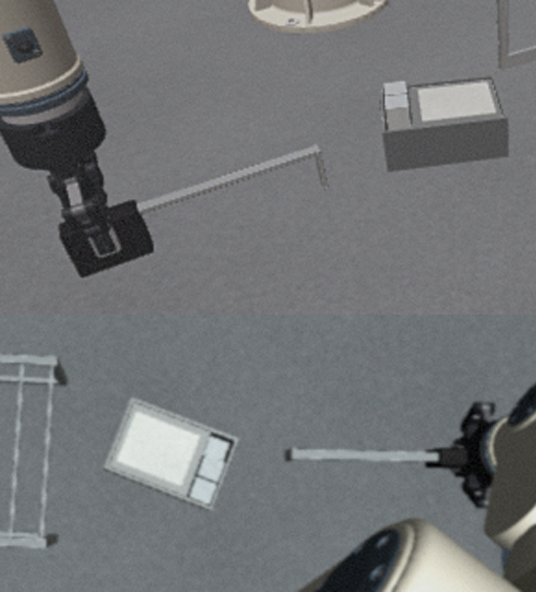

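```bash
python3 - <<'E'
from h import *
hand.move_gripper(.06); bot.dwell(.3); p=get_obs()["position"]
bot.servo_line([p[0],p[1],.30],None,.1); bot.dwell(.5)
o=get_obs(); print(o["position"],o["wrist_force"],o["time_s"])
for n in("scene","top"):
    f,K,V=cam(n); save(n+"6.png",f)
a=cv2.imread("pics/scene6.png")[150:320,40:330]; b=cv2.imread("pics/top6.png")[150:300,260:550]
cv2.imwrite("pics/both6.png",cv2.resize(np.vstack([a,b]),None,fx=1.85,fy=1.85,interpolation=cv2.INTER_CUBIC))
E
```

```text
[ 0.47135765 -0.4030555   0.29999139] [ 0.37087062  0.72603396 -0.25197143] 22.9917
```

View pics/both6.png

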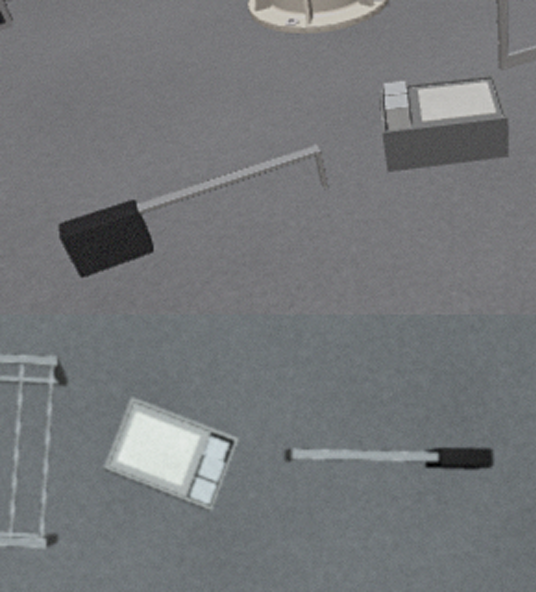

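The hook stands upright and free (handle at (105,240), blade on the bench at (322,185)). The tote is flat, clear of the rack and off the hook.

```bash
python3 -c "
from h import *
hand_in()"
```

```text
the job is handed in; nothing more can be done
```

I pulled the grey tote out of the rack with the hook and handed the job in. The robot's clock read about 23 s of the 64 s allowed. No verdict is reported.

- **Pull:** I lowered the blade into the pocket at the low specimen (tote y ≈ -30, found by looking), then drew the tote straight out. It swung by about 20° and stayed upright.
- **Tote position:** In the top image taken at the end of the pull, its rear corners were about 60 mm outside the rack mouth or more. It looked unmoved in the later images, after I lifted the hook out.
- **Hook:** I set it down about 90 mm back from the tote. I felt it touch the bench at the expected grip height, then opened the fingers and raised the gripper to 0.30 m. The last pictures show the hook standing upright and free.
- **Forces and bystanders:** The wrist readings I took stayed below about 6 N. The sampled pull readings were too noisy to show the 2–6 N drag clearly, so I confirmed the pull from the images. I didn't measure the bystanders again. The beaker, bottle and weight looked in place after the pull, and the hook went nowhere near them.

No check failed or disagreed.

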